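# Hang the section tray on the keyhole screw of the accessory stand

## Task

Pick up the blue section tray by its black fin and hang it on the white stand: find the screw with the big end of its keyhole and pass it over the head, press it back lightly against the spring, then slide it down firmly until it is fully home in the slot and the yellow lock pin pops out through its hole, and let go. Work by feel and gently: press on the stand with no more than 30 N, and leave the other things on the bench where they are.

Things in the scene. Friction and masses are not known exactly. Their poses are not given: they have to be found in the camera images.
- tray: Loose section tray, about 0.18 kg, upright: aluminium back plate 90 wide x 92 high x 4 thick, blue open tray (64 deep from the rear face, 18 high) along its foot in front. Origin: middle of the lower edge of the plate's REAR face. +x out of the front (tray side), +y sideways, +z up. A keyhole on its middle line (see tray_hole, tray_seat), a black grip fin above it (see tray_grip). Sizes in mm.
- tray_grip (a point): Where to pinch the fin from above, across y: 26 in front of the plate's rear face, 78 above the tray's origin. The fin is 14 thick (y), reaches from the plate to 44 in front of the rear face, and from 64 to 92 above the tray's origin. Axes as the tray. Sizes in mm.
- tray_hole (a point): Centre of the keyhole's big hole (22 across), in the plane of the plate's rear face, 38 above the tray's origin. Slanted shoulders, 46 to 51 above the origin, lead up into the slot. Axes as the tray. Sizes in mm.
- tray_seat (a point): Point of the slot, in the plane of the rear face, where the screw's axis lies when the tray is fully home (shank against the slot's closed upper end, 61.5 above the tray's origin): 58 above the tray's origin, 20 above the big hole's centre. The slot is 10 wide. Axes as the tray. Sizes in mm.
- tray_lock (a point): Centre of the square lock hole (11 x 11) in the plate, in the plane of its rear face: 58 above the tray's origin, 25 to +y of the middle line, beside tray_seat. Axes as the tray. Sizes in mm.
- stand: Fixed white stand: upright panel 150 wide, 170 high, 12 thick, on a foot 12 high reaching 40 in front. Origin: at bench height under the middle of its front face; +x out of that face, away from the robot. A dark carriage, 3 thick, is clamped on the face; its screw's axis is on the middle line, along +x, at an unmeasured height 95 to 135 above the bench (seen, or found by feel). Sizes in mm.
- stand_screw (a point): Middle of the range of the screw's height: point on the face's middle line 115 above the bench, NOT the screw's true height. Measured along +x from the face: brass head 16 across from x = 14 (underside) to 19.5, bevelled to 10 across at the front; shank 7 across; red spring washer, 30 across, front at x = 12. Axes as the stand. Sizes in mm.
- stand_washer (a point): Point on the middle line, 12 out from the face, 115 above the bench. The washer can be pushed back from x = 12 to x = 6: 2.5 N to start, 5.5 N fully back. The 4 thick plate fits behind the head with its rear face at x = 6 to 10: press it back with 6 to 8 N (washer and pin) while sliding. The spring clamps it, so its weight will not take it home. Axes as the stand. Sizes in mm.
- lock (a joint): Yellow lock pin, 6 across, on the carriage 25 to +y of the screw, at its height; its tip is 15 out from the stand's face. Value in m: 0 = fully out, growing to 0.0095 as it is pressed back by the plate (1.5 to 3 N). When the tray is fully home it springs back out through the lock hole: near 0. Sizes in mm.
- bottle: Brown bottle, 60 across, 130 high mm; loose bystander, to be left alone. Origin: centre of its underside.
- brush: Brush lying flat, 180 long mm; loose bystander, to be left alone. Origin: centre of its underside.
- slidebox: White slide box 80 x 100 x 35 mm; loose bystander, to be left alone. Origin: centre of its underside.
- cassette_a: Green cassette 40 x 28 x 8 mm; loose bystander, to be left alone. Origin: centre of its underside.
- cassette_b: Pink cassette 40 x 28 x 8 mm; loose bystander, to be left alone. Origin: centre of its underside.
- dish: Open white dish 110 x 90 x 30 mm; loose bystander, to be left alone. Origin: centre of its underside.
- jar: Amber jar, 60 across, 80 high mm; loose bystander, to be left alone. Origin: centre of its underside.
Mind the look-alikes: they are no part of the job. Leave any green or turquoise look-alike of the tray alone.

How it is judged (in metres and radians):
On the way, in this order (a step that is already met when the one before it is completed fails the run):
1. the tray is lifted off the bench (height (world z) of tray above 0.03 m), for 0.1 s.
2. the plate is behind the screw head, pressing the lock pin in (x of tray_seat in the frame of stand between 0.003 and 0.0115 m and y of tray_seat in the frame of stand between -0.008 and 0.008 m and height (world z) of tray_seat above 0.095 m and value of joint lock above 0.003 m), for 0.1 s.
At the end, for the whole second after the job is handed in: The tray hangs from the screw, let go, at rest and locked: lock pin out (under 1.5 mm in), plate behind the head (rear face 3 to 11.5 mm off the stand's face), seat point within 4 mm of the middle line and 91 to 139 mm high, upright within 0.12 rad, square to the stand within 0.15 rad (x of tray_seat in the frame of stand between 0.003 and 0.0115 m and y of tray_seat in the frame of stand between -0.004 and 0.004 m and z of tray_seat in the frame of stand between 0.091 and 0.139 m and value of joint lock below 0.0015 m and angle between tray's own z axis and vertical below 0.12 rad and angle between the x axis of tray and the x axis of stand, either way round below 0.15 rad and linear speed of tray below 0.01 m/s and contact force between the fingers and tray below 0.1 N); the robot touches nothing.
It fails at once if the tray presses on the stand (screw included) with more than 30 N (contact force between tray and stand above 30 N).
It fails at once if another thing on the bench is pushed more than 30 mm (distance of any of bottle, brush, slidebox, cassette_a, cassette_b, dish, jar from where it was at the start of the episode above 0.03 m).
It also fails if it takes over 69 s, if anything falls off the work surface, if the arm or the gripper's body presses on something with over 40 N, if the wrist force passes 120 N, or if a joint passes its speed limit or range.

## Robot

A 6-joint arm with a two-finger parallel gripper is mounted at the origin on the work surface. World frame = base frame: x ahead of the robot, y to its left, z up, the work surface at z = 0. Lengths are in mm, angles in rad, forces in N, time in s.
With the tool pointing down it reaches from about 375 to 750 mm from the base axis. Payload 9 kg.
Tool frame: the origin (TCP) lies midway between the tips of the shut fingers; the grasp point (between the pads) lies 19 mm behind it; z points along the fingers, y is the line along which they close (so a half turn about z gives the same grasp; the last joint's range is limited). The gripper opens to 85 mm and grips with 20 to 120 N. Pads are 22 mm wide; open, the fingers measure 114 mm over their backs; the gripper's body (76 mm by 85 mm) begins 54 mm behind the grasp point. The pads swing forward as they close: fully open they stand 13 mm farther back than shut.
Start: joints at [0.919, 0.104, 0.097, 1.564, 0, 1.353], TCP at [252.201, 544.455, 231.331] pointing down, gripper open.
Joint ranges: [-2.99, 2.99], [-0.84, 1.86], [-1.1, 1.16], [-1.84, 2.11], [-1.51, 1.56], [-3.14, 3.14]. Speed limits (rad/s): [2.22, 2.22, 2.57, 3.14, 3.14, 3.14].

## Interface

Orientations are given as a unit quaternion [w, x, y, z].
In Python, from bench import env gives the robot as it stands.
- The arm moves only by the tool arm_command, never from a script. Its argument "targets" is a list of rows, each an object with "dp": the shift along the world's x, y, z in units of 40 mm (1.0 is 40 mm), a list of three; "twist": the turn, a rotation vector about the world's x, y, z in units of 10 degrees (1.0 is 10 degrees), a list of three; "grip": the opening, from 0 (shut) to 1 (fully open). A call has 1 to 12 rows; each row is the pose to reach, as a shift and turn from the pose commanded when the call began; what a row does not reach only later rows make up. A row lasts 1/8 s, in which the tool goes at most 62.5 mm and 10.7 degrees, less where a joint would pass 70% of its speed; a pose out of reach is approached as far as the arm can. A call with a gripper value outside its range is refused whole. The fingers move at their own pace and stop on an object; "grip_force" is the grip in N (left out, the last holds). Time passes only in rows, so rows that repeat a pose let the fingers close. It gives the time, the measured TCP pose, the force, the opening and the grip force at its end, in the units of the state.
- env.sense(): the state, without advancing time (a new reading comes with each control period).
- env.camera(name): name is "scene" or "top" or "wrist"; returns a dict with "pixels" (400x640x3 uint8, red, green, blue), "fx", "fy", "cx", "cy" (pixels), "k1" (the pictures are not rectified: a ray, as slopes to the right and down, at radius r is drawn at 1 + k1 r^2 times it, then the intrinsics apply), "eye" and "attitude" of the camera in the world. Camera axes: x right, y up, looking along -z (the intrinsics and any distortion apply to the point x, -y, -z); pixel columns grow to the right and rows downward; lengths in mm; the calibration is good to about 2 mm. A picture is of the moment at which its call begins. There is no depth.
- env.hand_in(): hands the job in; it is judged then, once.
The state is a dict: "time_s": time; "joints": joint angles; "qd": joint speeds; "effort": joint torques, N m; "tcp_pos": TCP position; "eef_rot": TCP orientation; "contact_force": force on the tool from outside, world axes, zero at the start; "wrist_torque": the same for the moment, N m; "finger_gap": opening from 0.0 (shut) to 1.0 (fully open); "finger_force": force on a finger pad.
Only numpy, scipy, OpenCV 4.12 (cv2) and the standard library are available. Lean on these libraries where they do the work, as an engineer would, in place of code of your own. Each camera call takes 0.05 s, during which the arm holds its last target. There are 200 camera calls.

## Working session

There is one attempt and no reset: what is moved stays moved. The work goes in short steps, Python scripts to look and compute and a tool call to move; the robot and the scene stay as the last step left them, time stands still between calls to the robot, and variables do not carry over. Pictures are saved under pics/ and viewed, at most 10 in all, crops included, and the job is handed in when it is done.

Besides the shell and the picture viewer there is one more tool, called as name([rows], argument=value, ...), one row to a line, values as JSON. arm_command: Moves the arm, as the interface text tells. Its arguments: {"type":"object","properties":{"targets":{"type":"array","items":{"type":"object","properties":{"dp":{"type":"array","items":{"type":"number"}},"twist":{"type":"array","items":{"type":"number"}},"grip":{"type":"number"}}}},"grip_force":{"type":"number"}},"required":["targets"]}

```bash
mkdir -p pics; ls; cat > h.py <<'E'
import numpy as np, cv2, json
from scipy.spatial.transform import Rotation as R
from bench import env
def rot(c):
    a=np.array(c["attitude"],float)
    return a if a.shape==(3,3) else R.from_quat(np.r_[a[1:],a[0]]).as_matrix()
def ray(c,u,v):
    K=np.array([[c["fx"],0,c["cx"]],[0,c["fy"],c["cy"]],[0,0,1]])
    p=cv2.undistortPoints(np.array([[[u,v]]],float),K,np.array([c["k1"],0,0,0.]))[0,0]
    d=rot(c)@np.array([p[0],-p[1],-1.]); return np.array(c["eye"],float),d/np.linalg.norm(d)
def plane(c,u,v,z):
    e,d=ray(c,u,v); return e+d*(z-e[2])/d[2]
def tri(r1,r2):
    (a,d),(b,f)=r1,r2
    t=np.linalg.lstsq(np.c_[d,-f],b-a,rcond=None)[0]
    p,q=a+d*t[0],b+f*t[1]; return (p+q)/2,np.linalg.norm(p-q)
def save(c,n,crop=None,s=1):
    im=c["pixels"][...,::-1]
    if crop: u0,v0,u1,v1=crop; im=im[v0:v1,u0:u1]
    cv2.imwrite("pics/"+n,cv2.resize(im,None,fx=s,fy=s,interpolation=cv2.INTER_CUBIC))
def proj(c,p):
    q=rot(c).T@(np.array(p,float)-c["eye"]); x,y=q[0]/-q[2],-q[1]/-q[2]
    k=1+c["k1"]*(x*x+y*y); return c["fx"]*x*k+c["cx"],c["fy"]*y*k+c["cy"]
E
python3 - <<'E'
from h import *
print(env.sense())
for n in ("scene","top"):
    c=env.camera(n); save(c,n+"0.png",None,1.25); np.save(n+"0.npy",c,allow_pickle=True)
    print(n,{k:v for k,v in c.items() if k!="pixels"})
E
```

```text
pics
{'time_s': 0.0, 'joints': array([ 9.19316684e-01,  1.04680805e-01,  9.64058483e-02,  1.56388156e+00,
       -1.86679283e-05,  1.35309107e+00]), 'qd': array([ 0.00091604, -0.00109204, -0.0004239 , -0.00091833, -0.0004052 ,
        0.00167339]), 'effort': array([-2.13923391e-03, -5.56922400e+01,  5.03655088e+01,  1.63815427e-02,
       -2.70594192e-04,  1.76574395e-05]), 'tcp_pos': array([251.96154928, 544.14706043, 230.49824602]), 'eef_rot': array([-2.77881017e-04,  2.15190735e-01,  9.76571802e-01, -6.20803622e-04]), 'contact_force': array([ 0.17473565,  0.49627701, -1.08387539]), 'wrist_torque': array([0.02418065, 0.02080844, 0.00861743]), 'finger_force': 0.0, 'finger_gap': 0.9951224328643598}
scene {'fx': 484.77392275117955, 'fy': 484.77392275117955, 'cx': 324.06451287283664, 'cy': 206.63373104466675, 'k1': -0.0716263351953319, 'eye': array([1354.45167294, -771.66732266,  948.15271429]), 'attitude': array([0.83166759, 0.40183832, 0.17723884, 0.33976666])}
top {'fx': 438.49921412615436, 'fy': 438.49921412615436, 'cx': 323.84079847998294, 'cy': 197.48460314970532, 'k1': -0.08384880841564638, 'eye': array([ 356.92768441,   16.79217415, 1234.19636182]), 'attitude': array([ 0.70919165,  0.0480919 , -0.06965209, -0.6999164 ])}
```

View pics/scene0.png

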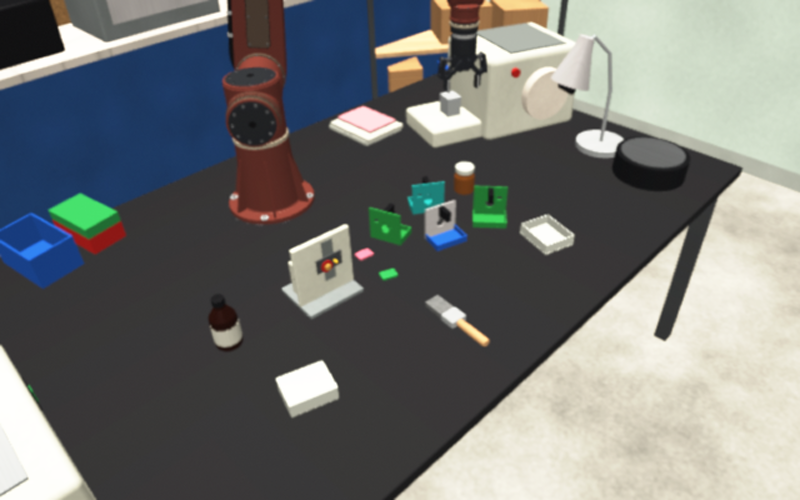

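View pics/top0.png

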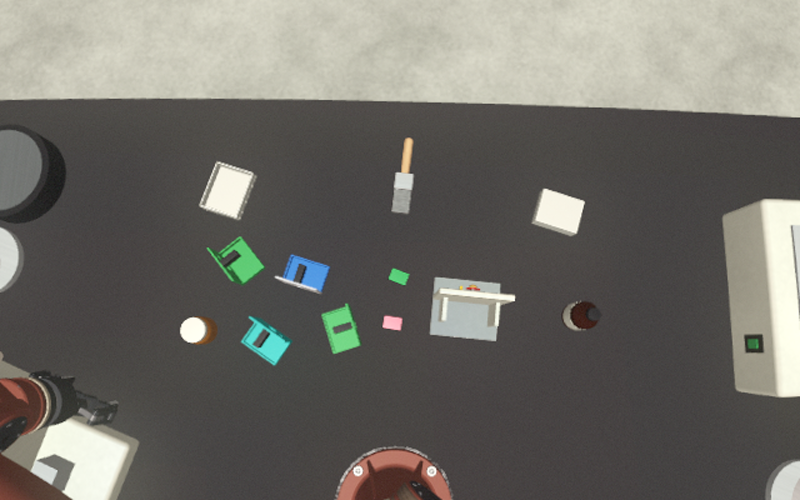

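The scene view (800 px wide) shows four candidates: blue tray with an aluminium plate at (443,228), turquoise at (427,197), green at (390,225) and green at (490,207). Only the one at (443,228), which is (305,273) in the top view, has a blue tray and a grey plate, so it fits. The stand is at (325,268) in the scene view and (472,300) in the top view. I'll confirm in an enlarged crop.

```bash
python3 - <<'E'
from h import *
S=np.load("scene0.npy",allow_pickle=True).item()["pixels"][...,::-1]; T=np.load("top0.npy",allow_pickle=True).item()["pixels"][...,::-1]
def cr(im,u,v,w,h): return cv2.resize(im[v:v+h,u:u+w],(400,300),interpolation=cv2.INTER_CUBIC)
# 80x60 crops, 5x
m=np.vstack([np.hstack([cr(S,320,155,80,60),cr(S,220,180,80,60)]),np.hstack([cr(T,205,190,80,60),cr(T,340,215,80,60)])])
cv2.imwrite("pics/m.png",m)
E
```

```text
(no output)
```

View pics/m.png

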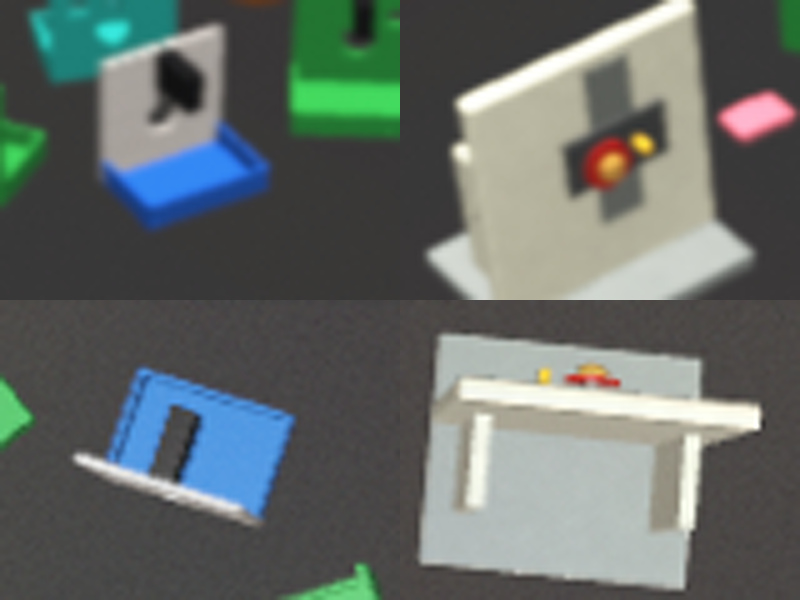

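Confirmed: the grey plate with the blue tray and black fin is the one. The stand's screw (red washer, brass head) is at about (262,212) in the 640-wide scene view, with the pin at +y of it.

```bash
python3 - <<'E'
from h import *
S=np.load("scene0.npy",allow_pickle=True).item(); T=np.load("top0.npy",allow_pickle=True).item()
st=lambda x,y: ray(S,x/5+320-.4,y/5+155-.4); tt=lambda x,y: ray(T,x/5+205-.4,y/5+190-.4)
ss=lambda x,y: ray(S,x/5+220-.4,y/5+180-.4); ts=lambda x,y: ray(T,x/5+340-.4,y/5+215-.4)
P={}
def go(n,a,b): P[n],e=tri(a,b); print(n,P[n].round(1),round(e,1))
go("plate+y",st(222,27),tt(75,156)); go("plate-y",st(102,64),tt(260,222))
go("fin front top",st(189,60),tt(187,107)); 
go("tray front +y corner",st(268,168),tt(293,415-300)) 
go("tray front -y?",st(150,215),tt(293,115))
go("stand top +y",ss(690-400,8),ts(463-400,382-300)); go("stand top -y",ss(462-400,108),ts(757-400,405-300))
go("head",ss(212,160),ts(192,70)); go("pin",ss(242,144),ts(145,74))
d=P["plate+y"]-P["plate-y"]; print("tray",np.linalg.norm(d[:2]),np.degrees(np.arctan2(-d[0],d[1])))
d=P["stand top +y"]-P["stand top -y"]; print("stand",np.linalg.norm(d[:2]),np.degrees(np.arctan2(-d[0],d[1])))
def on(z,q): return q[0]+q[1]*(z-q[0][2])/q[1][2]
print("top-view on planes: fin top z92", on(92,tt(172,104)),on(92,tt(201,109)),on(92,tt(182,183)),on(92,tt(150,175)))
print("plate", on(92,tt(75,156)),on(92,tt(260,222)))
E
```

```text
plate+y [483.6 254.8  93.8] 1.3
plate-y [454.9 161.9  95.2] 14.4
fin front top [508.3 194.9 107.8] 0.9
tray front +y corner [541.7 175.9  42.6] 80.2
tray front -y? [517.3 150.3  14.7] 1.1
stand top +y [455.2 -84.4 168.4] 1.6
stand top -y [ 443.6 -230.7  172.4] 3.9
head [ 467.3 -157.8  107.9] 0.2
pin [ 465.  -134.   104.6] 0.5
tray 97.24137764798799 -17.174981867534253
stand 146.7414934933279 -4.53149039794125
top-view on planes: fin top z92 [511.56127961 205.02416039  92.        ] [509.15822978 189.70733676  92.        ] [470.09264977 198.10343685  92.        ] [474.01370336 214.97563305  92.        ]
plate [483.34288098 254.64551203  92.        ] [450.37789007 156.74414214  92.        ]
```

```bash
python3 - <<'E'
from h import *
s=env.sense(); q=s["eef_rot"]; M=R.from_quat(np.r_[q[1:],q[0]]).as_matrix(); print(M.round(3))
y=M[:,1]; print("tool y heading",np.degrees(np.arctan2(y[1],y[0])),"want 90-15=75 or -105")
c=env.camera("wrist"); print(M.T@(np.array(c["eye"])-s["tcp_pos"]), (M.T@rot(c)).round(3), c["fx"])
E
```

```text
[[-0.907  0.42  -0.001]
 [ 0.42   0.907 -0.001]
 [ 0.    -0.001 -1.   ]]
tool y heading 65.14430993299143 want 90-15=75 or -105
[  73.96673618   -0.37832023 -141.91703825] [[-0.     0.958  0.286]
 [ 1.     0.    -0.   ]
 [-0.     0.286 -0.958]] 335.4411371535122
```

arm_command([
  {"dp": [1,-1.4,0],"twist": [0,0,0.2],"grip": 1},
  {"dp": [2,-2.8,0],"twist": [0,0,0.4],"grip": 1},
  {"dp": [3,-4.3,0],"twist": [0,0,0.6],"grip": 1},
  {"dp": [4,-5.7,0],"twist": [0,0,0.8],"grip": 1},
  {"dp": [5,-7.1,0],"twist": [0,0,1],"grip": 1},
  {"dp": [5.7,-8.2,0],"twist": [0,0,1],"grip": 1},
  {"dp": [5.97,-8.55,0],"twist": [0,0,1],"grip": 1},
  {"dp": [5.97,-8.55,0],"twist": [0,0,1],"grip": 1},
  {"dp": [5.97,-8.55,0],"twist": [0,0,1],"grip": 1},
])

```text
time_s: 1.27
tcp_pos: [490.7, 202.7, 231.1]
eef_rot: [-0.0, 0.129, 0.992, 0.0]
contact_force: [-0.6, 0.4, 0.1]
finger_gap: 1.0
finger_force: 0.0
```

```bash
python3 - <<'E'
from h import *
s=env.sense(); print(s["tcp_pos"],s["eef_rot"],s["time_s"])
c=env.camera("wrist"); np.save("w1.npy",c,allow_pickle=True); save(c,"w1.png",None,1.25)
E
```

```text
[490.67693687 202.68623418 231.1415032 ] [-3.08596037e-04  1.29411940e-01  9.91590865e-01  1.05515343e-04] 1.275
```

View pics/w1.png

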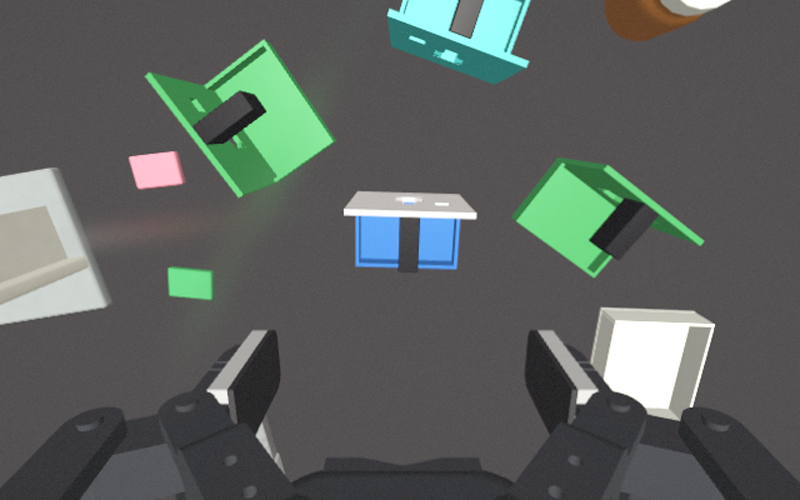

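The wrist view shows the tray at (410,230). The plate's top edge runs (345,213)–(475,217), the fin's top runs (409,218)–(408,271), and its orientation nearly matches the gripper.

```bash
python3 - <<'E'
from h import *
c=np.load("w1.npy",allow_pickle=True).item(); T=np.load("top0.npy",allow_pickle=True).item()
im=c["pixels"].astype(int); 
# fin mask: dark pixels inside the blue tray zone
g=im.max(2); m=np.zeros(g.shape,np.uint8); m[168:225,300:350]=(g[168:225,300:350]<45)*255
n,l,st,_=cv2.connectedComponentsWithStats(m); k=1+st[1:,4].argmax(); print(st[k])
ys,xs=np.nonzero(l==k)
for r in (176,185,195,205,214): 
    q=xs[ys==r]; print(r,q.min() if len(q) else None,q.max() if len(q) else None)
# plate: bright-grey rows
for u in (280,300,350,375):
    col=im[140:185,u]; print(u,[tuple(x) for x in col[8:42:2]] if u==300 else '', [140+i for i in range(45) if col[i].min()>140])
f=lambda u,v,z=92:plane(c,u/1.25,v/1.25,z).round(1)
print("plate +y,-y front-top", f(475,216),f(345,213)); print("fin f",f(408,271),"r",f(409,218))
tt=lambda x,y: ray(T,x/5+205-.4,y/5+190-.4)
print("tri fin front",tri(ray(c,408/1.25,271/1.25),tt(186.5,106.5)),"plate+y",tri(ray(c,476/1.25,216/1.25),tt(75,157)))
E
```

```text
Traceback (most recent call last):
ValueError: attempt to get argmax of an empty sequence
```

```bash
python3 - <<'E'
from h import *
c=np.load("w1.npy",allow_pickle=True).item(); T=np.load("top0.npy",allow_pickle=True).item()
im=c["pixels"].astype(int); 
for r in (178,190,202,213,216): print(r,[tuple(x) for x in im[r,316:340:1].tolist()][::2])
f=lambda u,v,z=92:plane(c,u/1.25,v/1.25,z).round(1)
print("plate +y,-y front-top", f(475,216),f(345,213)); print("fin f",f(408,271),"r",f(409,218))
tt=lambda x,y: ray(T,x/5+205-.4,y/5+190-.4)
print("tri fin front",tri(ray(c,408/1.25,271/1.25),tt(186.5,106.5)),"plate+y",tri(ray(c,476/1.25,216/1.25),tt(75,157)))
E
```

```text
178 [(103, 173, 250), (99, 171, 249), (73, 78, 103), (77, 73, 77), (78, 75, 78), (74, 71, 72), (77, 75, 77), (76, 73, 73), (77, 73, 76), (75, 73, 75), (97, 164, 242), (104, 174, 250)]
190 [(96, 169, 248), (101, 172, 249), (73, 75, 81), (73, 73, 74), (74, 72, 73), (75, 75, 75), (73, 73, 72), (74, 74, 74), (72, 71, 71), (64, 64, 66), (96, 167, 244), (101, 172, 248)]
202 [(96, 168, 247), (87, 155, 233), (69, 69, 71), (67, 69, 69), (70, 69, 70), (66, 66, 65), (69, 69, 68), (72, 71, 71), (72, 70, 72), (62, 74, 102), (97, 169, 248), (95, 168, 247)]
213 [(89, 148, 220), (69, 109, 169), (65, 63, 66), (69, 67, 70), (68, 65, 67), (67, 67, 71), (67, 66, 68), (68, 67, 68), (62, 61, 64), (72, 121, 188), (93, 166, 246), (92, 164, 246)]
216 [(88, 85, 87), (66, 65, 64), (62, 63, 63), (67, 64, 66), (67, 66, 66), (65, 64, 67), (64, 62, 62), (65, 64, 67), (63, 61, 62), (70, 66, 68), (86, 81, 82), (86, 83, 83)]
plate +y,-y front-top [483.9 255.6  92. ] [459.2 170.9  92. ]
fin f [510.2 201.7  92. ] r [473.7 212.   92. ]
tri fin front (array([512.96041228, 200.08186736,  80.25532163]), np.float64(2.6208697064148225)) plate+y (array([483.37382442, 255.41319178,  92.26364536]), np.float64(2.0057540590336145))
```

arm_command([
  {"dp": [0.05,0.1,-1],"twist": [0,0,-0.12],"grip": 1},
  {"dp": [0.05,0.1,-2],"twist": [0,0,-0.12],"grip": 1},
  {"dp": [0.05,0.1,-3],"twist": [0,0,-0.12],"grip": 1},
  {"dp": [0.05,0.1,-3.8],"twist": [0,0,-0.12],"grip": 1},
  {"dp": [0.05,0.1,-4.25],"twist": [0,0,-0.12],"grip": 1},
  {"dp": [0.05,0.1,-4.25],"twist": [0,0,-0.12],"grip": 1},
])

```text
time_s: 2.08
tcp_pos: [491.9, 207.0, 60.6]
eef_rot: [-0.001, 0.139, 0.99, -0.0]
contact_force: [-0.8, 0.9, -0.7]
finger_gap: 1.001
finger_force: 0.0
```

arm_command([
  {"dp": [0,0,0],"grip": 0.35},
  {"dp": [0,0,0],"grip": 0.35},
  {"dp": [0,0,0],"grip": 0.1},
  {"dp": [0,0,0],"grip": 0.1},
  {"dp": [0,0,0],"grip": 0.1},
  {"dp": [0,0,0],"grip": 0.1},
], grip_force=80)

```text
$.targets[0]: bad value
```

arm_command([
  {"dp": [0,0,0],"twist": [0,0,0],"grip": 0.35},
  {"dp": [0,0,0],"twist": [0,0,0],"grip": 0.35},
  {"dp": [0,0,0],"twist": [0,0,0],"grip": 0.1},
  {"dp": [0,0,0],"twist": [0,0,0],"grip": 0.1},
  {"dp": [0,0,0],"twist": [0,0,0],"grip": 0.1},
  {"dp": [0,0,0],"twist": [0,0,0],"grip": 0.1},
], grip_force=80)

```text
time_s: 2.82
tcp_pos: [493.5, 206.5, 61.9]
eef_rot: [0.001, 0.14, 0.99, 0.0]
contact_force: [-0.2, -0.3, 5.1]
finger_gap: 0.147
finger_force: 79.0
```

arm_command([
  {"dp": [0,0,0.2],"twist": [0,0,0],"grip": 0.1},
  {"dp": [0,0,0.6],"twist": [0,0,0],"grip": 0.1},
  {"dp": [0,0,1.2],"twist": [0,0,0],"grip": 0.1},
  {"dp": [0,0,2],"twist": [0,0,0.4],"grip": 0.1},
  {"dp": [0,0,2.8],"twist": [0,0,0.8],"grip": 0.1},
  {"dp": [0,0,3.5],"twist": [0,0,1.15],"grip": 0.1},
  {"dp": [0,0,3.5],"twist": [0,0,1.15],"grip": 0.1},
])

```text
time_s: 3.7
tcp_pos: [494.3, 206.7, 204.4]
eef_rot: [0.002, 0.04, 0.999, 0.0]
contact_force: [-0.6, -0.5, -2.1]
finger_gap: 0.151
finger_force: 78.2
```

```bash
python3 - <<'E'
from h import *
print({k:env.sense()[k] for k in ("tcp_pos","contact_force","finger_gap","wrist_torque")})
S=np.load("scene0.npy",allow_pickle=True).item(); T=np.load("top0.npy",allow_pickle=True).item()
n=np.array([np.cos(np.radians(-4.5)),np.sin(np.radians(-4.5)),0]); F=np.array([449.4,-157.5,0])
def hit(c,u,v,x):
    e,d=ray(c,u,v); t=(F@n+x-e@n)/(d@n); p=e+d*t; q=p-F; return p.round(1),"stand y",round(-q[0]*n[1]+q[1]*n[0],1)
for c,box,nm in ((S,(245,195,290,230),"scene"),(T,(360,222,400,245),"top")):
    u0,v0,u1,v1=box; h=cv2.cvtColor(c["pixels"][v0:v1,u0:u1],cv2.COLOR_RGB2HSV).astype(int)
    sat=h[...,1]>150
    red=sat&((h[...,0]<8)|(h[...,0]>172)); brass=sat&(h[...,0]>=10)&(h[...,0]<24); yel=sat&(h[...,0]>=24)&(h[...,0]<34)
    for k,m in (("red",red),("brass",brass),("yellow",yel)):
        ys,xs=np.nonzero(m)
        if len(xs): print(nm,k,len(xs),"bbox",xs.min()+u0,xs.max()+u0,ys.min()+v0,ys.max()+v0,"cen",xs.mean()+u0,ys.mean()+v0)
    if nm=="scene":
        ys,xs=np.nonzero(red|brass); 
        m=np.zeros(red.shape,np.uint8); m[red]=255; cn=max(cv2.findContours(m,cv2.RETR_EXTERNAL,cv2.CHAIN_APPROX_NONE)[0],key=len); e=cv2.fitEllipse(cn); print(e)
        print("washer",hit(S,e[0][0]+u0,e[0][1]+v0,12)); ys,xs=np.nonzero(brass); print("head",hit(S,xs.mean()+u0,ys.mean()+v0,18))
        ys,xs=np.nonzero(yel); 
        if len(xs): print("pin",hit(S,xs.mean()+u0,ys.mean()+v0,13))
E
```

```text
{'tcp_pos': array([494.25227315, 206.65258966, 204.3677901 ]), 'contact_force': array([-0.57861228, -0.54492121, -2.14624831]), 'finger_gap': 0.15119704886018043, 'wrist_torque': array([-0.00143663,  0.02698247, -0.01682686])}
scene red 36 bbox 257 265 208 216 cen 260.1111111111111 211.22222222222223
scene brass 36 bbox 260 270 207 215 cen 264.1111111111111 211.30555555555554
scene yellow 3 bbox 268 269 208 209 cen 268.3333333333333 208.33333333333334
((16.02651023864746, 16.992630004882812), (6.897277355194092, 9.078125), 46.14994812011719)
washer (array([ 461.5, -157.1,  102.9]), 'stand y', np.float64(1.4))
head (array([ 468. , -150.9,  105.4]), 'stand y', np.float64(8.0))
pin (array([ 464.4, -132.7,  103.7]), 'stand y', np.float64(25.9))
top red 9 bbox 374 383 230 231 cen 378.8888888888889 230.44444444444446
top brass 1 bbox 377 377 228 228 cen 377.0 228.0
top yellow 4 bbox 368 369 229 230 cen 368.5 229.5
```

arm_command([
  {"dp": [0.7,-0.8,0],"twist": [0,0,0],"grip": 0.1},
  {"dp": [1.1,-2,0],"twist": [0,0,0],"grip": 0.1},
  {"dp": [1.1,-3.2,0],"twist": [0,0,0],"grip": 0.1},
  {"dp": [1.1,-4.4,0],"twist": [0,0,0],"grip": 0.1},
  {"dp": [1.1,-5.6,0],"twist": [0,0,0],"grip": 0.1},
  {"dp": [1.1,-6.8,0],"twist": [0,0,0],"grip": 0.1},
  {"dp": [1.1,-8,0],"twist": [0,0,0],"grip": 0.1},
  {"dp": [1.1,-9,-0.2],"twist": [0,0,0],"grip": 0.1},
  {"dp": [1.1,-9.25,-0.9],"twist": [0,0,0],"grip": 0.1},
  {"dp": [1.1,-9.25,-1.6],"twist": [0,0,0],"grip": 0.1},
  {"dp": [1.1,-9.25,-1.9],"twist": [0,0,0],"grip": 0.1},
  {"dp": [1.1,-9.25,-1.9],"twist": [0,0,0],"grip": 0.1},
])

```text
time_s: 5.2
tcp_pos: [536.3, -163.0, 124.4]
eef_rot: [-0.001, 0.04, 0.999, 0.001]
contact_force: [0.0, 0.2, -1.2]
finger_gap: 0.152
finger_force: 78.3
```

```bash
python3 - <<'E'
from h import *
s=env.sense();print({k:s[k] for k in ("tcp_pos","eef_rot","contact_force","finger_gap")})
W=env.camera("wrist"); S=env.camera("scene"); T=env.camera("top")
for n,c in (("w2",W),("s2",S),("t2",T)): np.save(n+".npy",c,allow_pickle=True)
b=lambda c,u,v,w,h: cv2.resize(c["pixels"][v:v+h,u:u+w,::-1],(400,300),interpolation=cv2.INTER_CUBIC)
m=np.vstack([np.hstack([b(S,220,165,100,75),b(T,340,190,80,60)]),np.hstack([b(W,0,0,640,400)[:,:],b(W,240,110,160,120)])])
cv2.imwrite("pics/m2.png",m)
E
```

```text
{'tcp_pos': array([ 536.32399732, -162.96760433,  124.379537  ]), 'eef_rot': array([-8.86761128e-04,  3.98512125e-02,  9.99205097e-01,  5.18020417e-04]), 'contact_force': array([ 0.00607425,  0.22913474, -1.19161324]), 'finger_gap': 0.1522338961348828}
```

View pics/m2.png

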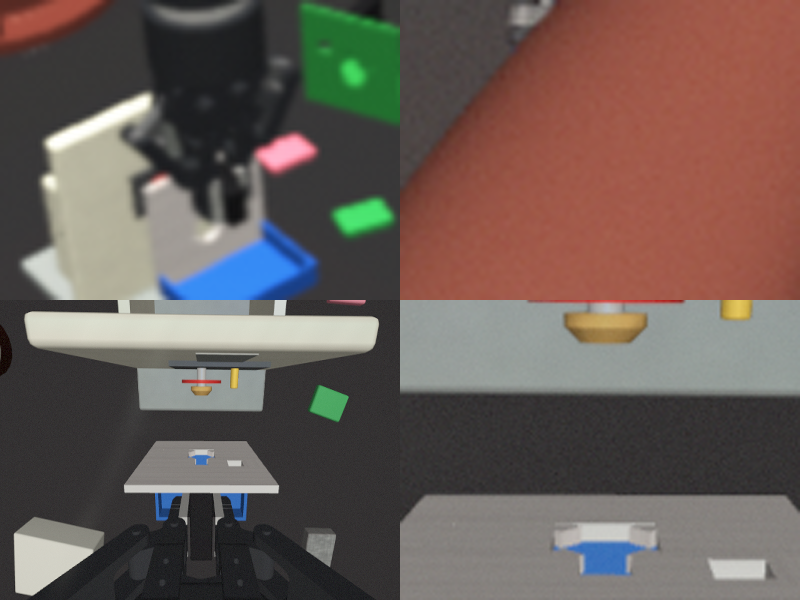

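The wrist view (lower right) shows the screw head at raw (322,120), the pin at (374,115), the slot in the plate at (322,205) and the lock hole at (376,217), so the lateral alignment is already close.

```bash
python3 - <<'E'
from h import *
W=np.load("w2.npy",allow_pickle=True).item(); S=np.load("scene0.npy",allow_pickle=True).item()
s=env.sense(); tcp=s["tcp_pos"]; n=np.array([np.cos(np.radians(-4.5)),np.sin(np.radians(-4.5)),0]); l=np.array([-n[1],n[0],0])
im=W["pixels"]; h=cv2.cvtColor(im,cv2.COLOR_RGB2HSV).astype(int)
z=slice(90,135)
sat=h[...,1]>110
for k,m in (("red",(h[...,1]>150)&((h[...,0]<6)|(h[...,0]>174))),("brass",sat&(h[...,0]>=12)&(h[...,0]<21)),("yellow",sat&(h[...,0]>=21)&(h[...,0]<34))):
    q=np.zeros(m.shape,bool); q[90:135,270:400]=m[90:135,270:400]; ys,xs=np.nonzero(q)
    if len(xs): print(k,len(xs),xs.min(),xs.max(),ys.min(),ys.max(), [ (r,xs[ys==r].min(),xs[ys==r].max()) for r in range(ys.min(),ys.max()+1,3) if (ys==r).any()])
wr=lambda X,Y: ray(W,240+(X-400)/2.5,110+(Y-300)/2.5)
print("washer",tri(ray(W,321.6,108.5),ray(S,261.1,212.1)))
print("head",tri(wr(605,320),ray(S,262.3,212)))
print("pin",tri(wr(736,315),ray(S,268.2,208.5)))
print("cx",W["cx"],W["eye"],"tcp",tcp)
def rel(p): d=p-tcp; return (d@n).round(1),(d@l).round(1),d[2].round(1)
# plate top rear edge at z= tcp+30 ; slot/lock in front plane
def onz(q,zz): e,d=q; return e+d*(zz-e[2])/d[2]
zt=tcp[2]-61.9+92
P=[onz(ray(W,125*1.6,(491-300)/.75),zt),onz(ray(W,278*1.6,(491-300)/.75),zt)]; print("top edge front?",[rel(p) for p in P])
P=[onz(ray(W,125*1.6,(486-300)/.75),zt),onz(ray(W,278*1.6,(486-300)/.75),zt)]; print("top edge rear?",[rel(p) for p in P])
# bottom edge of the plate rear
zb=tcp[2]-61.9
P=[onz(ray(W,154*1.6,(441-300)/.75),zb),onz(ray(W,248*1.6,(441-300)/.75),zb)]; print("bottom rear",[rel(p) for p in P])
for zz in (100,104,108): print(zz,"head front",rel(onz(wr(604,342),zz+5)),"pin tip",rel(onz(wr(736,319),zz+2)),"head under",rel(onz(wr(605,313),zz)))
F=np.array([449.4,-157.5,0]); print("face mid rel",rel(F))
E
```

```text
red 229 292 352 107 110 [(107, np.int64(292), np.int64(348)), (110, np.int64(302), np.int64(352))]
brass 281 306 337 115 126 [(115, np.int64(313), np.int64(314)), (118, np.int64(306), np.int64(337)), (121, np.int64(308), np.int64(336)), (124, np.int64(311), np.int64(333))]
yellow 347 318 382 91 120 [(91, np.int64(369), np.int64(381)), (94, np.int64(370), np.int64(381)), (97, np.int64(369), np.int64(380)), (100, np.int64(369), np.int64(380)), (103, np.int64(369), np.int64(380)), (106, np.int64(369), np.int64(380)), (109, np.int64(369), np.int64(380)), (112, np.int64(369), np.int64(380)), (115, np.int64(368), np.int64(379)), (118, np.int64(318), np.int64(325))]
washer (array([ 463.16171394, -157.4748064 ,  103.75179645]), np.float64(0.960839410813325))
head (array([ 467.66693796, -157.17450395,  106.3151898 ]), np.float64(0.13871824855119205))
pin (array([ 468.0400908 , -134.26182427,  106.44130863]), np.float64(2.5932303768962357))
cx 321.62312092625416 [ 462.78493643 -157.20513925  266.46252604] tcp [ 537.62671181 -163.64427714  126.59780689]
top edge front? [(np.float64(-24.8), np.f
[... 331 characters left out ...]
 np.float64(-61.9))]
100 head front (np.float64(-66.3), np.float64(0.7), np.float64(-21.6)) pin tip (np.float64(-70.3), np.float64(25.7), np.float64(-24.6)) head under (np.float64(-71.4), np.float64(0.9), np.float64(-26.6))
104 head front (np.float64(-66.5), np.float64(0.7), np.float64(-17.6)) pin tip (np.float64(-70.4), np.float64(25.1), np.float64(-20.6)) head under (np.float64(-71.5), np.float64(0.9), np.float64(-22.6))
108 head front (np.float64(-66.7), np.float64(0.7), np.float64(-13.6)) pin tip (np.float64(-70.5), np.float64(24.5), np.float64(-16.6)) head under (np.float64(-71.6), np.float64(0.9), np.float64(-18.6))
face mid rel (np.float64(-88.4), np.float64(-0.8), np.float64(-126.6))
```

arm_command([
  {"dp": [-0.25,0.02,0.05],"twist": [0,0,0],"grip": 0.1},
  {"dp": [-0.5,0.04,0.05],"twist": [0,0,0],"grip": 0.1},
  {"dp": [-0.75,0.06,0.05],"twist": [0,0,0],"grip": 0.1},
  {"dp": [-0.75,0.06,0.05],"twist": [0,0,0],"grip": 0.1},
  {"dp": [-0.75,0.06,0.05],"twist": [0,0,0],"grip": 0.1},
])

```text
time_s: 5.98
tcp_pos: [507.1, -161.2, 127.5]
eef_rot: [0.0, 0.04, 0.999, -0.0]
contact_force: [0.8, 0.3, -2.2]
finger_gap: 0.153
finger_force: 78.4
```

```bash
python3 - <<'E'
from h import *
s=env.sense(); print(s["contact_force"])
W=env.camera("wrist"); np.save("w3.npy",W,allow_pickle=True); W2=np.load("w2.npy",allow_pickle=True).item()
print(np.array(W["eye"])-W2["eye"], W["attitude"]-W2["attitude"],s["tcp_pos"])
im=W["pixels"]; h=cv2.cvtColor(im,cv2.COLOR_RGB2HSV).astype(int); sat=h[...,1]>110
for k,m in (("red",(h[...,1]>150)&((h[...,0]<6)|(h[...,0]>174))),("brass",sat&(h[...,0]>=12)&(h[...,0]<21)),("yellow",sat&(h[...,0]>=21)&(h[...,0]<34))):
    q=np.zeros(m.shape,bool); q[130:240,270:400]=m[130:240,270:400]; ys,xs=np.nonzero(q)
    if len(xs): print(k,len(xs),xs.min(),xs.max(),ys.min(),ys.max())
cv2.imwrite("pics/w3.png",cv2.resize(im[140:260,240:400,::-1],(800,600),interpolation=cv2.INTER_CUBIC))
E
```

```text
[ 0.84979004  0.2853903  -2.23715989]
[-29.56838308   1.87841462   2.89130156] [-1.71317507e-04 -1.16088875e-03 -3.78183966e-04 -5.30121553e-05] [ 507.08093862 -161.23011004  127.45288013]
red 200 296 351 171 175
brass 248 309 338 175 186
yellow 77 320 377 171 181
```

View pics/w3.png

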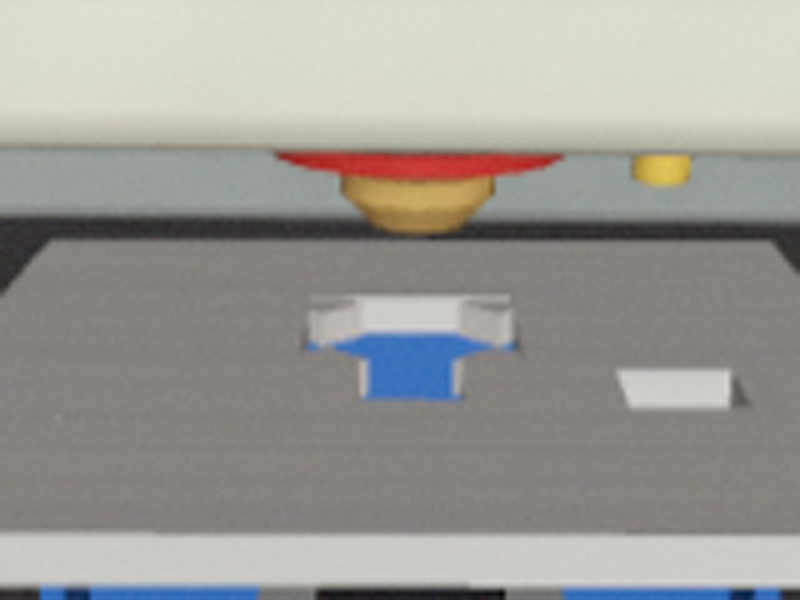

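```bash
python3 - <<'E'
from h import *
A=np.load("w2.npy",allow_pickle=True).item(); B=np.load("w3.npy",allow_pickle=True).item()
B["eye"]=np.array(A["eye"])+[-29.9,2.35,2.0]; B["attitude"]=A["attitude"]
a=lambda X,Y: ray(A,240+(X-400)/2.5,110+(Y-300)/2.5); b=lambda X,Y: ray(B,240+X/5,140+Y/5)
print("eye from tcp z", A["eye"][2]-125.3)
print("head front top",tri(a(604,342),b(416,234))); print("pin tip",tri(a(736,319),b(662,186))); print("lat rim",tri(a(605,322),b(418,200)))
# same method on known tray point would be rigid; tray features: slot closed end z (rear plane rel x -27.3)
n=np.array([np.cos(np.radians(-4.5)),np.sin(np.radians(-4.5)),0]); t=np.array([507.1,-161.2,127.3])
def hp(q,x): e,d=q; k=((t@n+x)-e@n)/(d@n); return e+d*k
B["eye"]=np.array(A["eye"])+[-29.9,2.35,2.0]
for nm,p in (("slot end top",(411,402)),("lock top",(675,408)),("shoulder",(411,350)),("hole top edge/corner",(310,345)),("plate bottom",(411,240)),("plate top",(411,533))): print(nm,(hp(b(*p),-27.3)-t).round(1))
E
```

```text
eye from tcp z 141.16252603765201
head front top (array([ 471.85469782, -157.3610099 ,  101.20942992]), np.float64(0.7759606746819991))
pin tip (array([ 469.79497496, -131.41848333,   96.92555891]), np.float64(0.5682047986935861))
lat rim (array([ 468.13956847, -156.87283259,  102.15613437]), np.float64(0.7790686676559134))
slot end top [-27.1   3.    3.1]
lock top [-25.4  25.6   4.8]
shoulder [-27.1   3.  -12.3]
hole top edge/corner [-27.9  -6.7 -14. ]
plate bottom [-27.1   3.2 -57.8]
plate top [-27.2   2.9  31.7]
```

arm_command([
  {"dp": [-0.1,0.02,0.025],"twist": [0,0,0],"grip": 0.1},
  {"dp": [-0.2,0.03,0.025],"twist": [0,0,0],"grip": 0.1},
  {"dp": [-0.2,0.03,0.025],"twist": [0,0,0],"grip": 0.1},
])

```text
time_s: 6.4
tcp_pos: [498.8, -159.9, 128.3]
eef_rot: [-0.0, 0.04, 0.999, 0.0]
contact_force: [-0.8, 0.3, -1.4]
finger_gap: 0.15
finger_force: 78.4
```

arm_command([
  {"dp": [-0.05,0.004,0],"twist": [0,0,0],"grip": 0.1},
  {"dp": [-0.05,0.004,0],"twist": [0,0,0],"grip": 0.1},
])

```text
time_s: 6.65
tcp_pos: [496.9, -159.8, 128.3]
eef_rot: [0.0, 0.04, 0.999, 0.0]
contact_force: [-0.4, 0.0, -1.6]
finger_gap: 0.146
finger_force: 78.3
```

arm_command([
  {"dp": [-0.05,0.004,0],"twist": [0,0,0],"grip": 0.1},
  {"dp": [-0.05,0.004,0],"twist": [0,0,0],"grip": 0.1},
])

```text
time_s: 6.9
tcp_pos: [494.9, -159.6, 128.3]
eef_rot: [0.0, 0.04, 0.999, 0.0]
contact_force: [0.2, 0.9, -1.1]
finger_gap: 0.148
finger_force: 78.3
```

arm_command([
  {"dp": [-0.05,0.004,0],"twist": [0,0,0],"grip": 0.1},
  {"dp": [-0.05,0.004,0],"twist": [0,0,0],"grip": 0.1},
])

```text
time_s: 7.15
tcp_pos: [493.8, -159.6, 128.5]
eef_rot: [0.001, 0.04, 0.999, 0.0]
contact_force: [4.6, -0.6, -4.9]
finger_gap: 0.155
finger_force: 77.9
```

arm_command([
  {"dp": [-0.05,0.004,0],"twist": [0,0,0],"grip": 0.1},
  {"dp": [-0.05,0.004,0],"twist": [0,0,0],"grip": 0.1},
])

```text
time_s: 7.4
tcp_pos: [492.5, -159.5, 128.7]
eef_rot: [0.002, 0.04, 0.999, -0.0]
contact_force: [8.8, 0.2, -5.6]
finger_gap: 0.15
finger_force: 77.9
```

arm_command([
  {"dp": [0.1,-0.008,0],"twist": [0,0,0],"grip": 0.1},
  {"dp": [0.1,-0.008,-0.075],"twist": [0,0,0],"grip": 0.1},
  {"dp": [0.05,-0.004,-0.075],"twist": [0,0,0],"grip": 0.1},
  {"dp": [0,0,-0.075],"twist": [0,0,0],"grip": 0.1},
  {"dp": [0,0,-0.075],"twist": [0,0,0],"grip": 0.1},
])

```text
time_s: 8.02
tcp_pos: [491.0, -159.3, 125.5]
eef_rot: [0.0, 0.04, 0.999, 0.0]
contact_force: [1.8, -0.1, -3.2]
finger_gap: 0.145
finger_force: 78.8
```

arm_command([
  {"dp": [-0.05,0.004,0],"twist": [0,0,0],"grip": 0.1},
  {"dp": [-0.05,0.004,0],"twist": [0,0,0],"grip": 0.1},
])

```text
time_s: 8.28
tcp_pos: [489.1, -159.2, 125.5]
eef_rot: [0.0, 0.04, 0.999, -0.0]
contact_force: [2.1, 0.6, -1.9]
finger_gap: 0.149
finger_force: 78.8
```

arm_command([
  {"dp": [-0.05,0.004,0],"twist": [0,0,0],"grip": 0.1},
  {"dp": [-0.05,0.004,0],"twist": [0,0,0],"grip": 0.1},
])

```text
time_s: 8.52
tcp_pos: [487.5, -159.0, 125.6]
eef_rot: [0.001, 0.04, 0.999, -0.0]
contact_force: [5.4, -0.5, -2.6]
finger_gap: 0.15
finger_force: 78.8
```

arm_command([
  {"dp": [-0.05,0.004,0],"twist": [0,0,0],"grip": 0.1},
  {"dp": [-0.05,0.004,0],"twist": [0,0,0],"grip": 0.1},
])

```text
time_s: 8.78
tcp_pos: [485.7, -158.9, 125.6]
eef_rot: [0.001, 0.04, 0.999, 0.0]
contact_force: [6.1, 0.8, -2.8]
finger_gap: 0.15
finger_force: 78.7
```

arm_command([
  {"dp": [-0.04,0.003,0],"twist": [0,0,0],"grip": 0.1},
  {"dp": [-0.04,0.003,0],"twist": [0,0,0],"grip": 0.1},
])

```text
time_s: 9.02
tcp_pos: [484.2, -158.8, 125.6]
eef_rot: [0.001, 0.04, 0.999, 0.0]
contact_force: [7.5, 0.0, -3.0]
finger_gap: 0.149
finger_force: 78.7
```

arm_command([
  {"dp": [0,0,-0.05],"twist": [0,0,0],"grip": 0.1},
  {"dp": [0,0,-0.1],"twist": [0,0,0],"grip": 0.1},
  {"dp": [0,0,-0.15],"twist": [0,0,0],"grip": 0.1},
  {"dp": [0,0,-0.15],"twist": [0,0,0],"grip": 0.1},
])

```text
time_s: 9.52
tcp_pos: [484.6, -159.2, 120.2]
eef_rot: [0.002, 0.04, 0.999, -0.0]
contact_force: [7.7, -0.7, -0.7]
finger_gap: 0.147
finger_force: 79.1
```

arm_command([
  {"dp": [0,0,-0.05],"twist": [0,0,0],"grip": 0.1},
  {"dp": [0,0,-0.1],"twist": [0,0,0],"grip": 0.1},
  {"dp": [0,0,-0.1],"twist": [0,0,0],"grip": 0.1},
])

```text
time_s: 9.9
tcp_pos: [484.6, -159.3, 116.2]
eef_rot: [0.002, 0.04, 0.999, -0.0]
contact_force: [5.9, -1.4, 0.2]
finger_gap: 0.148
finger_force: 79.1
```

arm_command([
  {"dp": [0,0,-0.05],"twist": [0,0,0],"grip": 0.1},
  {"dp": [0,0,-0.1],"twist": [0,0,0],"grip": 0.1},
  {"dp": [0,0,-0.1],"twist": [0,0,0],"grip": 0.1},
])

```text
time_s: 10.28
tcp_pos: [484.6, -159.3, 112.3]
eef_rot: [0.002, 0.04, 0.999, -0.001]
contact_force: [6.6, -0.8, 0.3]
finger_gap: 0.152
finger_force: 79.1
```

arm_command([
  {"dp": [0,0,-0.05],"twist": [0,0,0],"grip": 0.1},
  {"dp": [0,0,-0.1],"twist": [0,0,0],"grip": 0.1},
  {"dp": [0,0,-0.1],"twist": [0,0,0],"grip": 0.1},
])

```text
time_s: 10.65
tcp_pos: [484.6, -159.3, 108.2]
eef_rot: [0.002, 0.04, 0.999, -0.001]
contact_force: [7.5, -0.4, -0.6]
finger_gap: 0.149
finger_force: 79.1
```

arm_command([
  {"dp": [0,0,-0.05],"twist": [0,0,0],"grip": 0.1},
  {"dp": [0,0,-0.05],"twist": [0,0,0],"grip": 0.1},
])

```text
time_s: 10.9
tcp_pos: [484.2, -159.2, 106.0]
eef_rot: [0.001, 0.04, 0.999, -0.0]
contact_force: [5.2, 0.2, -0.5]
finger_gap: 0.148
finger_force: 79.1
```

arm_command([
  {"dp": [0,0,-0.05],"twist": [0,0,0],"grip": 0.1},
  {"dp": [0,0,-0.05],"twist": [0,0,0],"grip": 0.1},
])

```text
time_s: 11.15
tcp_pos: [484.4, -159.3, 105.3]
eef_rot: [0.001, 0.04, 0.999, -0.001]
contact_force: [1.6, 1.4, 9.8]
finger_gap: 0.151
finger_force: 80.9
```

arm_command([
  {"dp": [0,0,-0.025],"twist": [0,0,0],"grip": 0.1},
  {"dp": [0,0,-0.025],"twist": [0,0,0],"grip": 0.1},
])

```text
time_s: 11.4
tcp_pos: [484.5, -159.3, 105.1]
eef_rot: [0.002, 0.04, 0.999, -0.001]
contact_force: [-0.2, 2.9, 16.8]
finger_gap: 0.15
finger_force: 81.9
```

```bash
python3 - <<'E'
from h import *
s=env.sense(); print(s["contact_force"],s["tcp_pos"])
W=env.camera("wrist"); S=env.camera("scene")
b=lambda c,u,v,w,h: cv2.resize(c["pixels"][v:v+h,u:u+w,::-1],(400,300),interpolation=cv2.INTER_CUBIC)
cv2.imwrite("pics/m4.png",np.hstack([b(S,230,175,80,60),b(W,240,140,160,120)]))
E
```

```text
[-0.24651014  2.94730903 16.80914767] [ 484.53374916 -159.29930314  105.12487896]
```

View pics/m4.png

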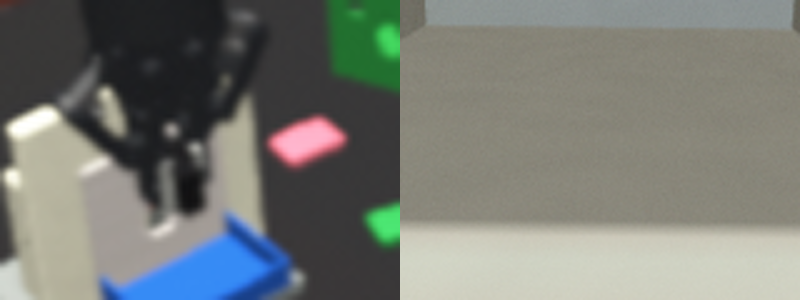

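arm_command([
  {"dp": [0,0,0.04],"twist": [0,0,0],"grip": 0.1},
  {"dp": [0,0,0.04],"twist": [0,0,0],"grip": 0.4},
  {"dp": [0,0,0.04],"twist": [0,0,0],"grip": 0.6},
  {"dp": [0,0,0.04],"twist": [0,0,0],"grip": 0.6},
  {"dp": [0,0,0.04],"twist": [0,0,0],"grip": 0.6},
])

```text
time_s: 12.12
tcp_pos: [483.2, -158.6, 103.7]
eef_rot: [-0.0, 0.04, 0.999, 0.0]
contact_force: [0.4, -0.6, 0.7]
finger_gap: 0.598
finger_force: 0.0
```

arm_command([
  {"dp": [0,0,0.4],"twist": [0,0,0],"grip": 0.6},
  {"dp": [0,0,1.2],"twist": [0,0,0],"grip": 0.6},
  {"dp": [0,0,2.2],"twist": [0,0,0],"grip": 0.6},
  {"dp": [-1,1,3],"twist": [0,0,0],"grip": 0.6},
  {"dp": [-2,2.5,3.2],"twist": [0,0,0],"grip": 0.6},
  {"dp": [-2,4,3.2],"twist": [0,0,0],"grip": 0.6},
  {"dp": [-2,5.5,3.2],"twist": [0,0,0],"grip": 0.6},
  {"dp": [-2,5.5,3.2],"twist": [0,0,0],"grip": 0.6},
])

```text
time_s: 13.12
tcp_pos: [402.9, 64.8, 233.5]
eef_rot: [0.001, 0.037, 0.999, 0.0]
contact_force: [0.4, -1.2, 0.1]
finger_gap: 0.596
finger_force: 0.0
```

```bash
python3 - <<'E'
from h import *
S=env.camera("scene"); T=env.camera("top")
b=lambda c,u,v,w,h: cv2.resize(c["pixels"][v:v+h,u:u+w,::-1],(400,300),interpolation=cv2.INTER_CUBIC)
cv2.imwrite("pics/m5.png",np.hstack([b(S,230,175,80,60),b(T,340,205,80,60)]))
E
```

```text
(no output)
```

View pics/m5.png

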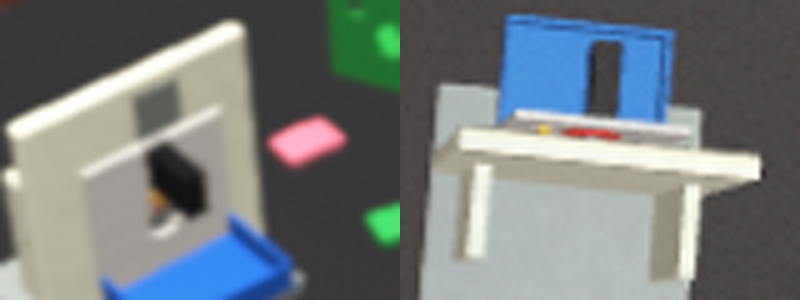

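arm_command([
  {"dp": [0.6,-0.3,0],"twist": [0,0,-1],"grip": 0.6},
  {"dp": [1.5,-0.6,0],"twist": [0,0,-2],"grip": 0.6},
  {"dp": [2.5,-1,0],"twist": [0,0,-3],"grip": 0.6},
  {"dp": [3.5,-1.5,0],"twist": [0,0,-4],"grip": 0.6},
  {"dp": [4.3,-2.2,0],"twist": [0,0,-5],"grip": 0.6},
  {"dp": [4.9,-2.9,-0.2],"twist": [0,0,-6],"grip": 0.6},
  {"dp": [4.9,-3.6,-0.5],"twist": [0,0,-7],"grip": 0.6},
  {"dp": [4.9,-4.1,-0.8],"twist": [0,0,-8],"grip": 0.6},
  {"dp": [4.9,-4.1,-0.8],"twist": [0,0,-8.5],"grip": 0.6},
  {"dp": [4.9,-4.1,-0.8],"twist": [0,0,-8.5],"grip": 0.6},
  {"dp": [4.9,-4.1,-0.8],"twist": [0,0,-8.5],"grip": 0.6},
])

```text
time_s: 14.6
tcp_pos: [599.4, -103.7, 200.3]
eef_rot: [0.0, 0.704, 0.71, 0.0]
contact_force: [-0.5, -0.3, 0.7]
finger_gap: 0.601
finger_force: 0.0
```

```bash
python3 - <<'E'
from h import *
W=env.camera("wrist"); u,v=map(int,proj(W,[463,-134,105])); print(u,v)
u=min(max(u,80),560); v=min(max(v,60),340); save(W,"w6.png",(u-80,v-60,u+80,v+60),5)
E
```

```text
143 246
```

View pics/w6.png

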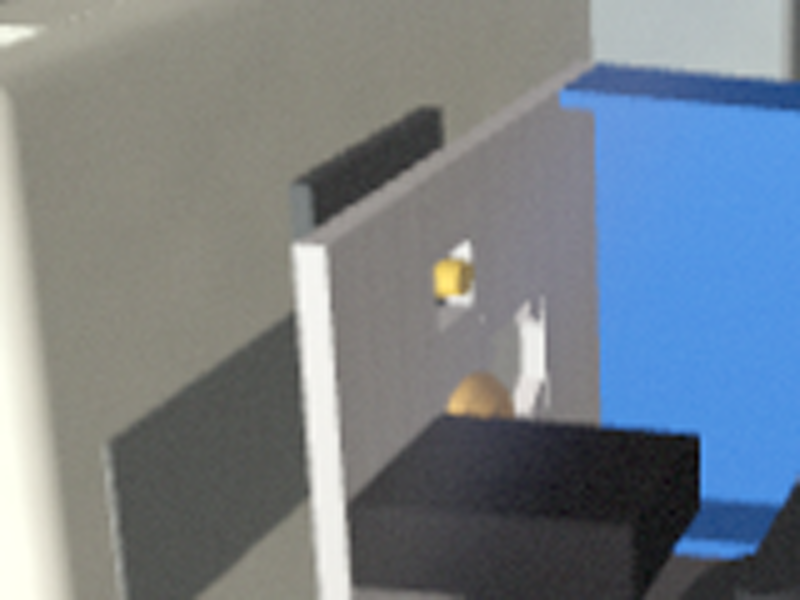

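The crop shows the yellow pin sticking out through the lock hole at (452,277) and the brass head in front of the slot at (480,395). The tray is home and locked, and the gripper is clear.

```bash
python3 -c "
from bench import env
print(env.hand_in())"
```

```text
the job is handed in; nothing more can be done
None
```

The blue tray hangs fully home on the stand's screw, with the yellow lock pin seen out through its hole and the gripper let go and clear, and I have handed the job in (no verdict was returned).

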